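# Load the printing blocks face up and push the board to the press mark

### The job

Get the print class's lino blocks ready for the press: lay every block on the table flat on the grey loading board with its carved lino face up, turning over those that lie face down. Once all of them are on the board, push the loaded board across the table until it lies wholly inside the black tape outline, squared up with it and the blocks still on it. Leave the other things on the table where they are.

Things in the scene. Friction and masses are not known exactly. Their poses are not given: they have to be found in the camera images.
- block1_mid (a point): 70 x 44 x 32 mm printing block of pale wood, 0.05 to 0.11 kg. One 70 x 44 face (the carved face) is faced with reddish-brown lino cut with a dark raised pattern; the opposite face is bare wood. This point is the block's centre; its x axis runs along the 70 mm length, y along the 44 mm width, and z points out of the carved face (z down = it lies face down). May be absent. It stands safely on end or on its side and may be regrasped there.
- block2_mid (a point): 70 x 44 x 32 mm printing block of pale wood, 0.05 to 0.11 kg. One 70 x 44 face (the carved face) is faced with reddish-brown lino cut with a dark raised pattern; the opposite face is bare wood. This point is the block's centre; its x axis runs along the 70 mm length, y along the 44 mm width, and z points out of the carved face (z down = it lies face down). May be absent. It stands safely on end or on its side and may be regrasped there.
- block3_mid (a point): 70 x 44 x 32 mm printing block of pale wood, 0.05 to 0.11 kg. One 70 x 44 face (the carved face) is faced with reddish-brown lino cut with a dark raised pattern; the opposite face is bare wood. This point is the block's centre; its x axis runs along the 70 mm length, y along the 44 mm width, and z points out of the carved face (z down = it lies face down). May be absent. It stands safely on end or on its side and may be regrasped there.
- block1: the same block as block1_mid (same point)
- block2: the same block as block2_mid
- block3: the same block as block3_mid
- board: the same board as board_top, origin at the centre of its underside
- board_top (a point): grey laminate loading board, loose, a flat slab without rim, 160 mm (its x) x 180 mm (its y) x 20 mm thick, 0.45 kg, too wide to grip and so pushed by its edges (2 to 5 N). It starts on the table to one side of the robot's middle. This point is the centre of its top face, 20 mm above the table; z up.
- outline_mid (a point): rectangle of black tape stuck flat on the table (no height), on the other side of the robot's middle from the board: clear inside 200 mm (its x) x 220 mm (its y), tape 12 mm wide. This point is its centre, at table height; z up. The board fits in with 20 mm to spare on each side, its x along the outline's x (either way round).
- ink_tin: bystander: closed round ink tin, 68 mm across, 50 mm high; origin in its underside. Leave it alone.
- brayer: bystander: ink roller with wooden handle, 38 mm high, about 150 mm long; origin in its underside. Leave it alone.
- gouge: bystander: carving tool lying down, 160 mm long; origin in its underside. Leave it alone.
- stone: bystander: grey sharpening stone 50 x 130 x 22 mm; origin in its underside. Leave it alone.
- jar: bystander: closed jar 72 mm across, 70 mm high; origin in its underside. Leave it alone.
- mug: bystander: blue mug with pencils, 72 mm across, 75 mm high, pencils to 150 mm high; origin in its underside. Leave it alone.
- tape_roll: bystander: roll of paper tape lying flat, 90 mm across, 24 mm high; origin in its underside. Leave it alone.
- hammer: bystander: hammer lying down, 200 mm long; origin in its underside. Leave it alone.

How it is judged:
By the outcome, as a careful person would: the job done as asked, in the order asked, and still so for the second after the job is handed in, with the robot touching nothing.
Of block1, block2, block3 only 2 to 3 are there at a start; the rules pass over those that are not, and their reading is None.
At some moment in a run one of block1, block2, block3, board may be knocked a few centimetres aside while the robot is not near it.
Once in a run the grip may slacken for a moment while it holds something.
It also fails if it takes over 210 s, if anything falls off the work surface, if the arm or the gripper's body presses on something with over 40 N, if the wrist force passes 120 N, or if a joint passes its speed limit or range.

### The arm

A 6-joint arm with a two-finger parallel gripper is mounted at the origin on the work surface. World frame = base frame: x ahead of the robot, y to its left, z up, the work surface at z = 0. Lengths are in m, angles in rad, forces in N, time in s.
With the tool pointing down it reaches from about 0.35 to 0.975 m from the base axis. Payload 7.1 kg.
Tool frame: the origin (TCP) lies midway between the tips of the shut fingers; the grasp point (between the pads) lies robot.grip_point_offset behind it (robot.grip_point_offset is the distance from the TCP to the grasp point, in m); z points along the fingers, y is the line along which they close (so a half turn about z gives the same grasp; the last joint's range is limited). The gripper opens to 88 mm and grips with 3 to 60 N. Pads are 20 mm wide; open, the fingers measure 115 mm over their backs; the gripper's body (75 mm by 178 mm) begins 61 mm behind the grasp point.
Start: joints at [-1.296, 0.423, 1.63, -0, 1.089, -0.019], TCP at [0.181, -0.598, 0.223] pointing down, gripper open.
Joint ranges: [-3, 3], [-0.9, 2.11], [0.09, 2.58], [-1.31, 4.45], [0.11, 2.69], [-2.54, 2.54]. Speed limits (rad/s): [2.39, 2.39, 3.01, 3.14, 3.14, 3.14].

### API

Orientations are given as [roll, pitch, yaw] about the fixed x, y, z axes, in that order (R = Rz(yaw) Ry(pitch) Rx(roll)).
In Python, from workcell import robot gives the robot as it stands. Calls block until the motion is done:
- robot.movep(position, orientation): joint-space move of the TCP to a pose.
- robot.servo_line(position, ori=None, v=0.15): straight line of the TCP; ori=None keeps the orientation; v is the mean speed in m/s.
- robot.move_joints(angles): joint-space move.
- robot.command_gripper(opening, f_grip=None): finger opening in m; f_grip is the grip in N (None keeps the last); returns when the fingers have stopped.
- robot.sleep(seconds).
- robot.solve_ik(position, orientation): joint angles nearest the present ones, or None.
- robot.camera(name): name is "side" or "top" or "wrist"; returns the picture (384x512x3 uint8, red, green, blue); there is no depth.
- robot.calibration(name): a dict with "K" (3x3 intrinsics, pixels), "xyz" and "attitude" of the camera in the world. Camera axes: x right, y down, z forward; pixel columns grow to the right and rows downward; lengths in m; the calibration is good to about 2 mm. A picture is of the moment at which its call begins: read the wrist's pose just before it. calibration takes no time and is no camera call; for the wrist camera it gives the pose at the moment of the call.
A pose or a line that the arm cannot do raises robot.PlanningError and nothing moves.
- robot.job_done(): hands the job in; it is judged then, once.
Readings, each from a call of its own:
- robot.current_time(): time.
- robot.current_joint_positions(): joint angles.
- robot.current_qd(): joint speeds.
- robot.current_joint_efforts(): joint torques, N m.
- robot.current_ee_pos(): TCP position.
- robot.current_tcp_rot(): TCP orientation.
- robot.current_ft_force(): force on the tool from outside, world axes, zero at the start.
- robot.current_moment(): the same for the moment, N m.
- robot.current_grip_width(): finger opening in m.
- robot.current_finger_force(): force on a finger pad.
Only numpy, scipy, OpenCV 4.12 (cv2) and the standard library are available. Lean on these libraries where they do the work, as an engineer would, in place of code of your own. Each camera call takes 0.05 s, during which the arm holds its last target. There are 200 camera calls.

## Working session

There is one attempt and no reset: what is moved stays moved. The work goes in short steps, each a Python script; the robot and the scene stay as the last script left them, time stands still between calls to the robot, and variables do not carry over. Pictures are saved under pics/ and viewed, at most 14 in all, crops included, and the job is handed in when it is done.

```bash
mkdir -p pics; ls
python3 - <<'E'
from workcell import robot
import cv2,numpy as np
for n in ("top","side"):
    im=robot.camera(n); cv2.imwrite(f"pics/{n}0.png",im[:,:,::-1])
    c=robot.calibration(n); print(n,c)
print(robot.grip_point_offset,robot.current_tcp_rot(),robot.current_time())
a=cv2.imread("pics/top0.png");cv2.imwrite("pics/top0b.png",cv2.resize(a,(800,600),interpolation=cv2.INTER_CUBIC))
E
```

```text
pics
top {'K': array([[456.51121031,   0.        , 262.13670284],
       [  0.        , 456.51121031, 191.92510247],
       [  0.        ,   0.        ,   1.        ]]), 'xyz': array([ 0.44225192, -0.01778072,  1.49721663]), 'attitude': array([-3.05920361, -0.00963468, -1.57600422])}
side {'K': array([[426.2107757 ,   0.        , 250.14807397],
       [  0.        , 426.2107757 , 192.42546358],
       [  0.        ,   0.        ,   1.        ]]), 'xyz': array([0.16390405, 0.82836851, 1.20232213]), 'attitude': array([-2.4520488 , -0.00349802, -2.69735611])}
0.0187 [-3.14020614e+00 -2.83478094e-05  2.93794671e-01] 0.1
```

View pics/top0b.png

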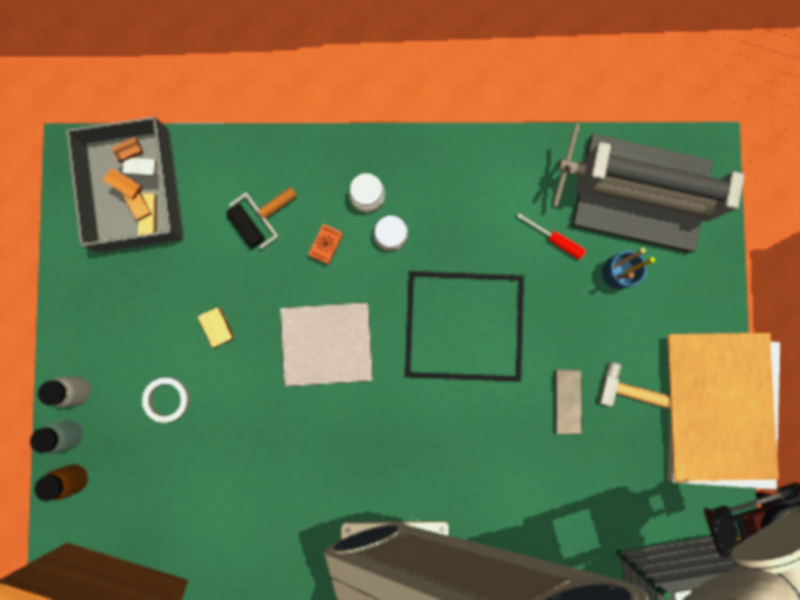

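View pics/side0.png

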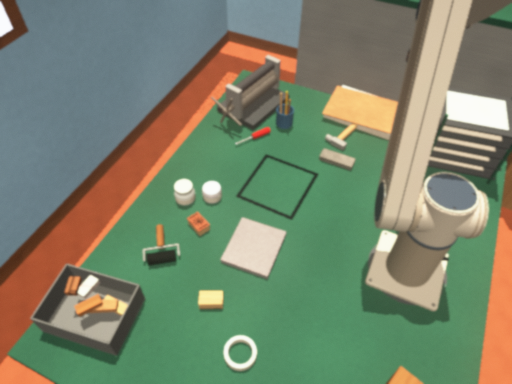

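The top view shows a face-up block at about (325,244), a face-down one at (215,327), the board at (326,345) and the outline at (465,326), in 800-wide pixels. The arm hides the lower right, so I'll move it aside and measure.

```bash
cat > h.py <<'E'
from workcell import robot
import cv2,numpy as np
from scipy.spatial.transform import Rotation as Ro
def ray(name,px,z,c=None):
    c=c or robot.calibration(name); R=Ro.from_euler('xyz',c['attitude']).as_matrix()
    px=np.atleast_2d(np.asarray(px,float)); d=np.c_[px,np.ones(len(px))]@np.linalg.inv(c['K']).T@R.T
    return c['xyz']+d*((z-c['xyz'][2])/d[:,2])[:,None]
def blobs(im,lo,hi,name,z,amin=60,amax=1e5,c=None):
    """hsv mask -> list of (centre xyz, sizes long/short, yaw of long side, pixel)"""
    h=cv2.cvtColor(im,cv2.COLOR_RGB2HSV); m=cv2.inRange(h,np.array(lo),np.array(hi))
    m=cv2.morphologyEx(m,cv2.MORPH_CLOSE,np.ones((5,5)))
    out=[]
    for k in cv2.findContours(m,cv2.RETR_EXTERNAL,cv2.CHAIN_APPROX_NONE)[0]:
        if not amin<cv2.contourArea(k)<amax: continue
        p=ray(name,k[:,0,:],z,c)[:,:2]
        (cx,cy),(a,b),t=cv2.minAreaRect((p*1000).astype(np.float32))
        if a<b: a,b,t=b,a,t+90
        px=k[:,0,:].mean(0)
        out.append((np.round([cx/1000,cy/1000],4),np.round([a,b],1),round(((t+90)%180)-90,1),px.round(),h[int(px[1]),int(px[0])]))
    return out
RED=((3,120,90),(14,255,255)); WOOD=((18,70,120),(32,255,255))
def pic(name,f):
    im=robot.camera(name); cv2.imwrite(f"pics/{f}.png",cv2.resize(im[:,:,::-1],(800,600),interpolation=cv2.INTER_CUBIC)); return im
E
python3 - <<'E'
from h import *
q=robot.current_joint_positions(); print(q)
robot.move_joints([1.5,-0.2,1.3,0,1.6,0])
im=pic("top","top1")
h=cv2.cvtColor(im,cv2.COLOR_RGB2HSV)
for n,(u,v) in dict(lino=(315,235),wood=(215,327),board=(325,345),green=(600,330),tape=(408,330),stone=(568,400)).items(): print(n,h[int(v*.64),int(u*.64)])
for n,c in (("RED",RED),("WOOD",WOOD)):
    for b in blobs(im,*c,"top",0.032,40,3000): print(n,*b)
print("board");[print(*b) for b in blobs(im,(0,0,140),(30,75,255),"top",0.02,1500)]
m=cv2.inRange(h,np.array((0,0,0)),np.array((180,255,60)))
print("dark");[print(*b) for b in blobs(im,(0,0,0),(180,255,50),"top",0,1500)]
E
```

```text
[-1.29600332e+00  4.23749354e-01  1.63061201e+00  2.25528754e-06
  1.08861809e+00 -1.90027345e-02]
lino [ 68 120 127]
wood [ 28 116 237]
board [ 16  43 214]
green [ 70 134 126]
tape [40 20 39]
stone [ 20  63 178]
RED [ 0.6776 -0.3594] [81.6 27.5] 55.6 [362. 156.] [  2 245 238]
RED [0.681 0.142] [72.1 45.2] -24.5 [208. 156.] [ 10 197 132]
RED [0.7647 0.2435] [77.5 15.6] -51.5 [177. 131.] [ 15 200 200]
RED [0.8824 0.5576] [53.5 37.6] -62.7 [81. 95.] [ 13 181 169]
WOOD [-0.0182  0.0011] [153.2  39. ] 86.0 [252. 378.] [ 21  68 215]
WOOD [0.5096 0.3665] [72.5 47.7] 25.2 [138. 209.] [ 28 116 237]
WOOD [0.746  0.5233] [88.7 61.6] -0.2 [ 92. 136.] [ 18 164 237]
board
[0.4742 0.1414] [179.6 159.1] -86.5 [208. 220.] [ 16  43 214]
dark
[ 0.5115 -0.1467] [237.7 217.4] 87.4 [297. 208.] [ 70 135 130]
```

View pics/top1.png

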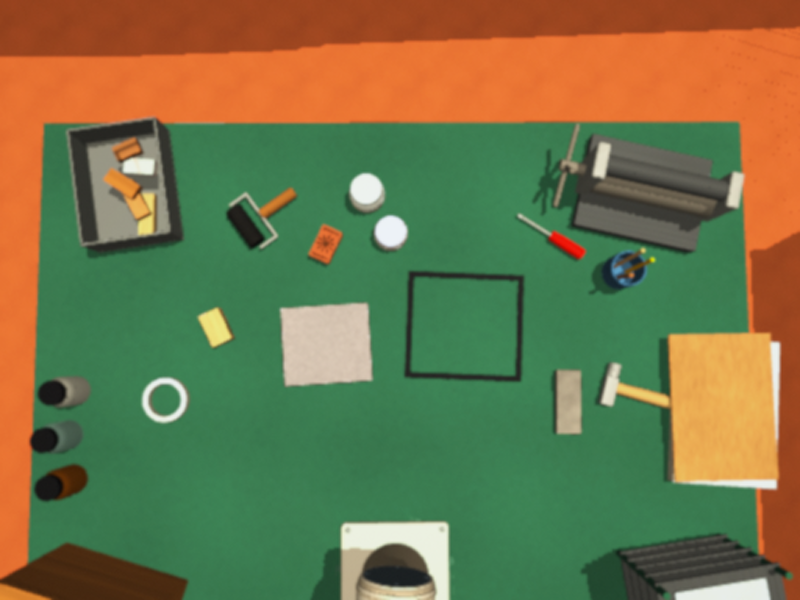

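Only two blocks are present. Block1 is face up at (0.681,0.142) and block2 is face down at (0.510,0.367). The measured sizes agree with those given. Next I'll check reach for the planned tilted grasps.

```bash
cat >> h.py <<'E'
GO=robot.grip_point_offset
def pose(g,yaw,a,flip=0):
    """grasp point g, u=horizontal dir at yaw(deg), tool z tilted a(deg) from down toward u, closing axis normal to u -> TCP, rpy"""
    y,a=np.deg2rad([yaw,a]); u=np.array([np.cos(y),np.sin(y),0]); z=np.sin(a)*u-np.array([0,0,np.cos(a)])
    w=np.cross([0,0,1],u)*(1-2*flip); R=np.c_[np.cross(w,z),w,z]
    return np.asarray(g,float)+GO*z, Ro.from_matrix(R).as_euler('xyz')
E
python3 - <<'E'
from h import *
T=dict(b1=((.681,.142,.023),-24.5,0),pl1=((.474,.1,.043),3.5,0),
 p2=((.51,.3665,.023),25.2,-40),s2=((.51,.3665,.035),25,50),s2r=((.51,.3665,.035),36,50),rp=((.51,.3665,.035),25,-55),rp2=((.51,.3665,.035),36,-55),pl2=((.474,.181,.043),3.5,35),pl2h=((.474,.181,.12),3.5,35),
 push0=((.474,.27,.027),3.5,0),push1=((.51,-.047,.027),-2.6,0),pushx=((.37,.14,.027),93.5,0))
for n,t in T.items():
  for f in (0,1):
    q=robot.solve_ik(*pose(*t,flip=f)); print(n,f,None if q is None else np.round(q,2))
E
```

```text
b1 0 [ 0.19  0.79  1.55  0.    0.8  -0.95]
b1 1 [ 0.19  0.79  1.55 -0.    0.8   2.19]
pl1 0 [ 0.18  0.56  2.04 -0.    0.54 -1.45]
pl1 1 [ 0.18  0.56  2.04 -0.    0.54  1.69]
p2 0 [ 0.57  1.02  1.22  0.08  1.6  -1.47]
p2 1 [0.57 1.02 1.22 0.08 1.6  1.67]
s2 0 [0.7  0.78 2.17 3.45 0.69 1.5 ]
s2 1 [ 0.7   0.78  2.17  3.45  0.69 -1.65]
s2r 0 [0.59 0.78 2.18 3.1  0.7  1.58]
s2r 1 [ 0.59  0.78  2.18  3.1   0.7  -1.56]
rp 0 [ 0.56  1.14  1.04  0.11  1.91 -1.47]
rp 1 [0.56 1.14 1.04 0.11 1.91 1.68]
rp2 0 [ 0.61  1.15  1.03 -0.02  1.92 -1.59]
rp2 1 [ 0.61  1.15  1.03 -0.02  1.92  1.56]
pl2 0 [0.47 0.62 2.31 3.73 0.43 1.37]
pl2 1 [ 0.47  0.62  2.31  3.73  0.43 -1.78]
pl2h 0 [0.47 0.4  2.31 4.18 0.27 0.89]
pl2h 1 [ 0.47  0.4   2.31  4.18  0.27 -2.25]
push0 0 [ 0.5   0.64  1.9  -0.    0.6  -1.14]
push0 1 [ 0.5   0.64  1.9  -0.    0.6   2.01]
push1 0 [-0.12  0.62  1.98  0.    0.55 -1.64]
push1 1 [-0.12  0.62  1.98 -0.    0.55  1.5 ]
pushx 0 None
pushx 1 [ 0.33  0.53  2.23 -0.    0.38  0.27]
```

```bash
cat >> h.py <<'E'
def goto(g,yaw,a,flip,line=None):
    p,o=pose(g,yaw,a,flip)
    robot.servo_line(p,o,v=line) if line else robot.movep(p,o)
def up(g,h): return np.array(g,float)+[0,0,h]
def pick(g,yaw,a,flip,h=.1,lift=None,opening=.08):
    robot.command_gripper(opening,30); goto(up(g,h),yaw,a,flip); goto(g,yaw,a,flip,.08)
    robot.command_gripper(0.0,30); w=robot.current_grip_width()
    goto(up(g,lift or h),yaw,a,flip,.12); print("grip",round(w,4),round(robot.current_grip_width(),4),"t",robot.current_time())
def place(g,yaw,a,flip,h=.08,opening=.064):
    goto(up(g,h),yaw,a,flip); print("hold",round(robot.current_grip_width(),4))
    goto(g,yaw,a,flip,.06); robot.command_gripper(opening); goto(up(g,h),yaw,a,flip,.12)
    print("placed t",robot.current_time())
E
python3 - <<'E'
from h import *
robot.movep(*pose((.62,.14,.3),-24.5,0,0))
pick((.681,.142,.023),-24.5,0,0,.12)
place((.474+.0024,.1414-.040,.0440),3.5,0,0,.1)
robot.move_joints([1.5,-0.2,1.3,0,1.6,0])
im=pic("top","top2")
for n,c in (("RED",RED),("WOOD",WOOD)):
    for b in blobs(im,*c,"top",0.052 if n=="RED" else .032,40,1000): print(n,*b)
print("board");[print(*b) for b in blobs(im,(0,0,140),(30,75,255),"top",0.02,1500)]
E
```

```text
grip 0.0438 0.0438 t 11.7333
hold 0.0438
placed t 15.9083
RED [0.4779 0.1012] [66.6 44.2] 0.2 [220. 219.] [ 10 200 134]
RED [ 0.6744 -0.3547] [80.5 27.1] 55.6 [362. 156.] [  2 245 239]
RED [0.7607 0.2386] [78. 15.] -52.6 [177. 130.] [ 14 200 199]
RED [0.8764 0.5498] [52.7 37.1] -62.7 [81. 95.] [ 13 181 182]
WOOD [-0.0182  0.0011] [153.2  39. ] 86.0 [252. 378.] [ 21  66 215]
WOOD [0.5096 0.3665] [72.5 47.7] 25.2 [138. 209.] [ 28 116 238]
WOOD [0.746  0.5234] [88.7 61.5] -0.2 [ 92. 136.] [ 18 162 237]
board
[0.4741 0.1414] [179.6 158.9] -86.4 [208. 220.] [ 16  43 215]
```

Run:
```python
from h import *
c=(.5105,.3675,.023)
robot.movep(*pose((.55,.35,.3),25.2,-40,0))
pick(c,25.2,-40,0,.1,lift=.22)
robot.movep(*pose((.50,.36,.24),30,50,0))
place((.50,.36,.0365),30,50,0,.1,.075)
im=pic("side","side3");
```

```text
grip 0.0439 0.0439 t 26.7083
hold 0.0439
placed t 33.6167
```

View pics/side3.png

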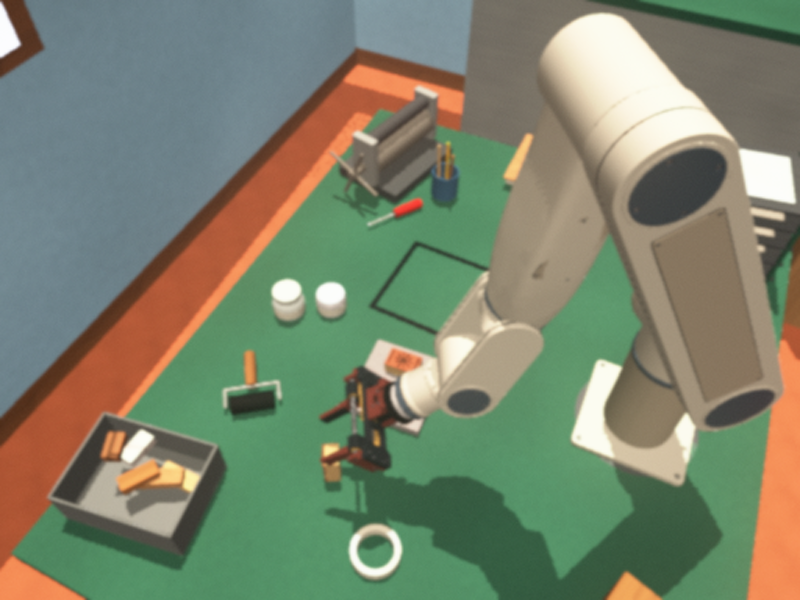

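The side view shows block2 standing on end at about (332,463) with the fingers clear above it. I'll lift away and measure it and the board.

Run:
```python
from h import *
p=robot.current_ee_pos(); 
try: robot.servo_line(p+np.array([-.05,-.03,.1]),v=.15)
except robot.PlanningError as e: print(e)
robot.move_joints([-.6,-0.2,1.3,0,1.6,0])
im=pic("top","top4")
s=robot.camera("side"); cv2.imwrite("pics/side4.png",cv2.resize(s[260:340,170:270][:,:,::-1],(750,600),interpolation=cv2.INTER_CUBIC))
print("t",robot.current_time())
for z in (.052,.07):
    for n,c in (("RED",RED),("WOOD",WOOD)):
        for b in blobs(im,*c,"top",z,40,1000): print(z,n,*b)
print("board");[print(*b) for b in blobs(im,(0,0,140),(30,75,255),"top",0.02,1500)]
a=im[170:250,100:200][:,:,::-1]; cv2.imwrite("pics/crop4.png",cv2.resize(a,(750,600),interpolation=cv2.INTER_CUBIC))
```

```text
t 37.675
0.052 RED [0.4779 0.1012] [66.6 44.2] 0.2 [220. 219.] [ 10 199 141]
0.052 RED [ 0.6744 -0.3547] [80.5 27.1] 55.6 [362. 156.] [  2 243 243]
0.052 RED [0.8758 0.5495] [52.7 38.5] -62.8 [81. 95.] [ 13 178 190]
0.052 WOOD [-0.0178  0.0248] [70.6 17.9] 89.5 [244. 380.] [ 20  69 134]
0.052 WOOD [ 0.3412 -0.5489] [54.7 29.2] 43.6 [427. 261.] [ 18 151 152]
0.052 WOOD [ 0.375  -0.4788] [62.1 22.9] 75.7 [404. 250.] [ 20 138 185]
0.052 WOOD [0.508  0.3672] [48.9 35. ] -58.9 [136. 209.] [ 27 116 242]
0.052 WOOD [0.7447 0.5068] [90.3 62.3] 22.8 [ 92. 135.] [ 19 160 242]
0.07 RED [0.4775 0.0997] [65.7 43.6] 0.2 [220. 219.] [ 10 199 141]
0.07 RED [ 0.6715 -0.3505] [79.5 26.8] 55.6 [362. 156.] [  2 243 243]
0.07 RED [0.8704 0.5424] [52.1 38. ] -62.8 [81. 95.] [ 13 178 190]
0.07 WOOD [-0.0121  0.0243] [69.7 17.7] 89.5 [244. 380.] [ 20  69 134]
0.07 WOOD [ 0.3425 -0.5422] [54.  28.9] 43.6 [427. 261.] [ 18 151 152]
0.07 WOOD [ 0.3758 -0.4731] [61.3 22.6] 75.7 [404. 250.] [ 20 138 185]
0.07 WOOD [0.5072 0.3624] [48.3 34.6] -58.9 [136. 209.] [ 27 116 242]
0.07 WOOD [0.741  0.5003] [89.1 61.5] 22.8 [ 92. 135.] [ 19 160 242]
board
[ 0.1071 -0.5634] [475.  298.2] 89.5 [436. 341.] [ 24  45 239]
[0.4741 0.1412] [179.6 158.9] -86.4 [208. 220.] [ 15  40 222]
```

View pics/crop4.png

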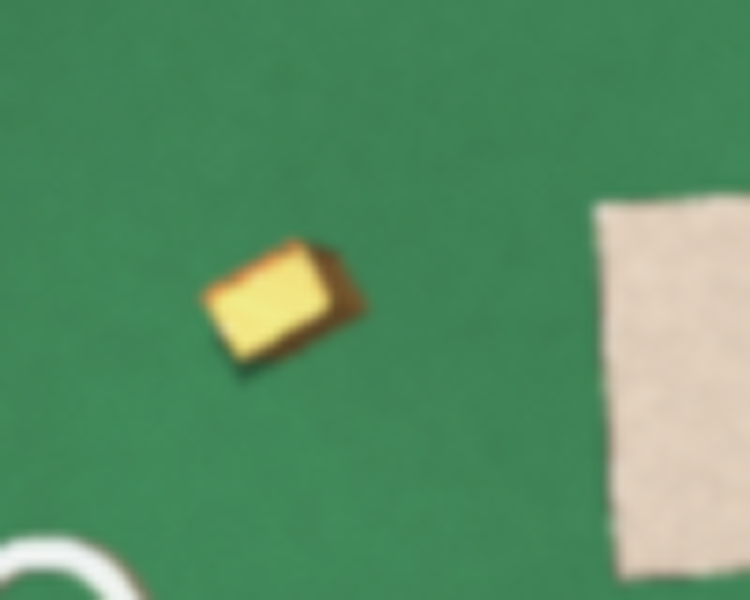

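View pics/side4.png

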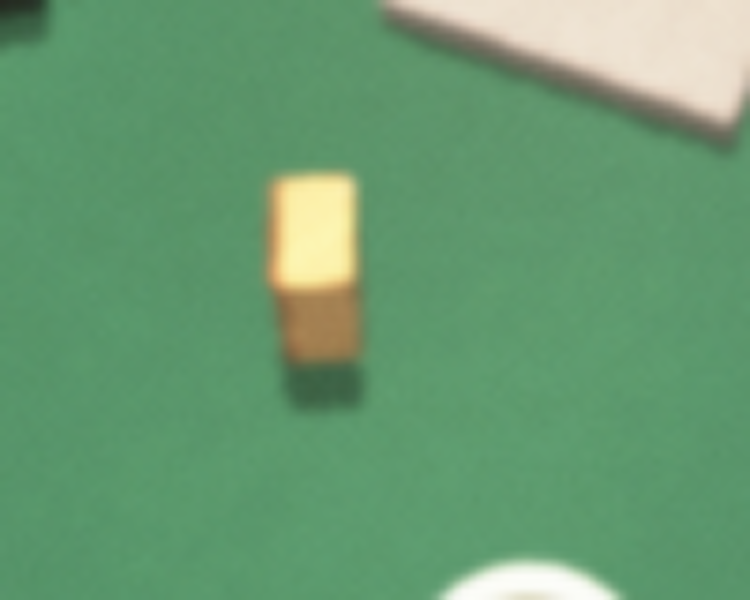

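Block2 stands at (0.507,0.362) with its lino edge facing away from the base, as planned. Next is the second quarter turn, straight onto the board.

Run:
```python
from h import *
u=np.array([np.cos(np.deg2rad(30.5)),np.sin(np.deg2rad(30.5)),0])
g=np.array([.507,.363,.035])+.007*u
robot.movep(*pose((.55,.36,.3),30.5,-48,0))
pick(g,30.5,-48,0,.1,lift=.22)
robot.movep(*pose((.48,.20,.22),3.5,42,0)); print(robot.current_joint_positions().round(2))
place((.4717,.1822,.0445),3.5,42,0,.07,.062)
p=robot.current_ee_pos(); robot.servo_line(p+np.array([-.03,0,.08]),v=.15)
robot.move_joints([-.6,-0.2,1.3,0,1.6,0])
im=pic("top","top5"); print("t",robot.current_time())
for b in blobs(im,*RED,"top",.052,40,1000): print(*b)
print("board");[print(*b) for b in blobs(im,(0,0,140),(30,75,255),"top",0.02,1500)]
cv2.imwrite("pics/crop5.png",cv2.resize(im[160:280,120:280][:,:,::-1],(800,600),interpolation=cv2.INTER_CUBIC))
```

```text
grip 0.044 0.0437 t 45.5083Traceback (most recent call last):
  File "<stdin>", line 6, in <module>
workcell.PlanningError: the arm cannot take that pose within its joint ranges
```

Run:
```python
from h import *
print(robot.current_grip_width())
for t in [((.4717,.1822,.0445),3.5,42),((.4717,.1822,.0845),3.5,42),((.4717,.1822,.1145),3.5,42),((.4717,.1822,.1145),12,42),((.53,.2,.12),3.5,42),((.55,.2,.15),12,42),((.55,.25,.2),20,42),((.6,.25,.2),15,42),((.6,.25,.15),3.5,42)]:
    q=robot.solve_ik(*pose(*t,0)); print(t,None if q is None else q.round(2))
```

```text
0.043746694879123096
((0.4717, 0.1822, 0.0445), 3.5, 42) [0.51 0.68 2.36 3.65 0.64 1.5 ]
((0.4717, 0.1822, 0.0845), 3.5, 42) [0.51 0.56 2.37 3.74 0.55 1.39]
((0.4717, 0.1822, 0.1145), 3.5, 42) [0.51 0.46 2.37 3.84 0.47 1.27]
((0.4717, 0.1822, 0.1145), 12, 42) [0.43 0.46 2.39 3.48 0.45 1.43]
((0.53, 0.2, 0.12), 3.5, 42) [0.48 0.48 2.25 3.95 0.39 1.12]
((0.55, 0.2, 0.15), 12, 42) [0.39 0.41 2.22 3.64 0.25 1.22]
((0.55, 0.25, 0.2), 20, 42) None
((0.6, 0.25, 0.2), 15, 42) None
((0.6, 0.25, 0.15), 3.5, 42) [0.51 0.48 2.06 4.43 0.3  0.63]
```

Run:
```python
from h import *
robot.movep(*pose((.50,.36,.24),30,50,0)); print(robot.current_joint_positions().round(2))
place((.4717,.1822,.0445),3.5,42,0,.07,.062)
try: robot.servo_line(robot.current_ee_pos()+np.array([-.02,0,.04]),v=.15)
except robot.PlanningError as e: print(e)
robot.move_joints([-.6,-0.2,1.3,0,1.6,0])
im=pic("top","top5"); print("t",robot.current_time())
for b in blobs(im,*RED,"top",.052,40,1000): print(*b)
print("board");[print(*b) for b in blobs(im,(0,0,140),(30,75,255),"top",0.02,1500)]
cv2.imwrite("pics/crop5.png",cv2.resize(im[160:280,120:280][:,:,::-1],(800,600),interpolation=cv2.INTER_CUBIC))
```

```text
[0.65 0.28 2.19 3.61 0.22 1.2 ]
hold 0.0435
placed t 51.9333
t 55.8167
[0.4728 0.1823] [69.7 45.7] 3.7 [194. 220.] [ 10 197 177]
[0.4779 0.1012] [66.6 44.2] 0.2 [220. 219.] [ 10 199 142]
[ 0.6744 -0.3547] [80.5 27.1] 55.6 [362. 156.] [  2 244 243]
[0.8758 0.5495] [52.7 38.5] -62.8 [81. 95.] [ 13 178 190]
board
[ 0.1071 -0.5634] [475.  298.2] 89.5 [436. 341.] [ 24  45 240]
[0.4741 0.1414] [179.6 158.9] -86.4 [208. 220.] [ 16  41 223]
```

View pics/crop5.png

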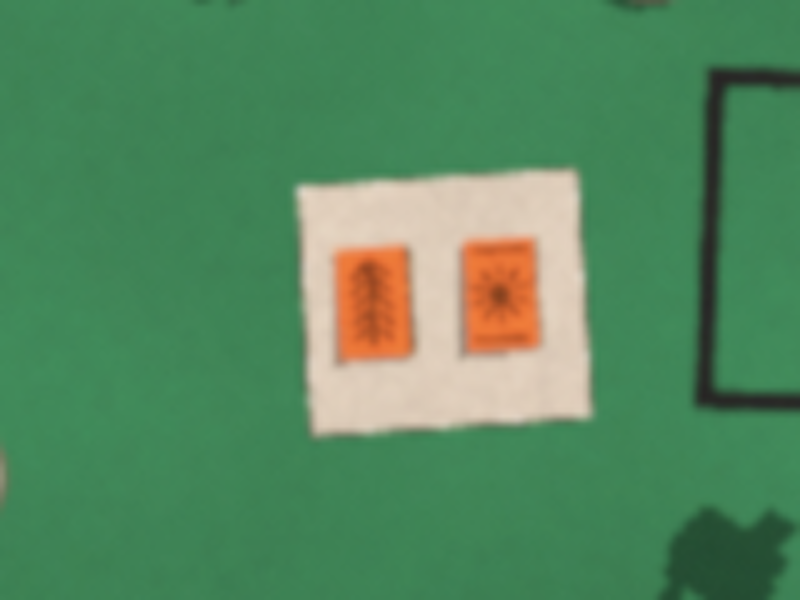

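Both blocks lie face up on the board. I'll push it in +x first, then across in -y with the two open fingers, turning it to the outline's yaw on the way.

```bash
cat >> h.py <<'E'
def U(d): return np.array([np.cos(np.deg2rad(d)),np.sin(np.deg2rad(d)),0])
def push(c0,d0,c1,d1,half,flip,back=.025,v=.05,zt=.008,off=.010):
    """push board from centre c0 (heading d0) to c1 (heading d1), half = half size along heading; tool down"""
    z=zt+GO; P=lambda c,d,b: np.r_[np.asarray(c)[:2],z]-U(d)*(half+off+b)
    robot.command_gripper(.088)
    goto(up(P(c0,d0,back),.1),d0,0,flip); goto(P(c0,d0,back),d0,0,flip,.1)
    goto(P(c0,d0,.002),d0,0,flip,.05); goto(P(c1,d1,0),d1,0,flip,v)
    print("F",np.round(robot.current_ft_force(),1))
    goto(P(c1,d1,back),d1,0,flip,.08); goto(up(P(c1,d1,back),.12),d1,0,flip,.2); print("t",robot.current_time())
def look(f):
    im=pic("top",f)
    for b in blobs(im,*RED,"top",.052,40,1000)[:3]: print("red",*b[:3])
    for b in blobs(im,(0,0,140),(30,75,255),"top",0.02,1500): print("board",*b[:3])
    for b in blobs(im,(0,0,0),(180,255,50),"top",0,1500): print("outline",*b[:3])
    return im
E
python3 - <<'E'
from h import *
for c,d,h in (((.474,.1414),3.6,.08),((.5115,.1437),-86.4,.09),((.5115,-.1467),-92.6,.09)):
  for f in (0,1):
    for b in (.035,.01):
      q=robot.solve_ik(*pose(np.r_[c,.027]-U(d)*(h+b),d,0,f)); print(d,f,b,None if q is None else q.round(2))
push((.4741,.1414),3.6,(.5116,.1437),3.6,.08,0)
robot.move_joints([-.6,-0.2,1.3,0,1.6,0]); look("top6")
E
```

```text
3.6 0 0.035 [ 0.33  0.53  2.25 -0.    0.36 -1.31]
3.6 0 0.01 [ 0.31  0.54  2.2  -0.    0.4  -1.32]
3.6 1 0.035 [ 0.33  0.53  2.25 -0.    0.36  1.83]
3.6 1 0.01 [ 0.31  0.54  2.2  -0.    0.4   1.82]
-86.4 0 0.035 [0.47 0.67 1.85 0.   0.63 0.41]
-86.4 0 0.01 [0.43 0.66 1.87 0.   0.62 0.37]
-86.4 1 0.035 None
-86.4 1 0.01 None
-92.6 0 0.035 [-0.07  0.62  1.97 -0.    0.56 -0.02]
-92.6 0 0.01 [-0.11  0.62  1.96 -0.    0.56 -0.07]
-92.6 1 0.035 None
-92.6 1 0.01 None
F [ 0.9 -0.  -0.2]
t 62.9417
red [0.5131 0.1851] [67.  47.3] 0.5
red [0.5176 0.1045] [69.7 44.3] 0.2
red [ 0.6744 -0.3547] [80.5 27.1] 55.6
board [ 0.1071 -0.5618] [478.1 298.2] 89.5
board [0.515  0.1441] [179.9 159. ] -86.4
outline [ 0.2425 -0.4842] [508.5 189.8] -41.3
outline [ 0.5114 -0.1466] [236.1 216.6] 87.6
```

Run:
```python
from h import *
push((.515,.1441),-86.4,(.5115,-.1467),-92.5,.09,0,off=.013)
robot.move_joints([1.2,-0.2,1.3,0,1.6,0]); im=look("top7")
cv2.imwrite("pics/crop7.png",cv2.resize(im[150:270,220:380][:,:,::-1],(800,600),interpolation=cv2.INTER_CUBIC))
```

```text
F [-0.4  4.8  2.7]
t 77.6583
red [ 0.5114 -0.1807] [67.  44.4] -0.9
red [ 0.5149 -0.1014] [66.7 44.5] -0.5
red [ 0.6744 -0.3547] [80.5 27.1] 55.6
board [ 0.5119 -0.143 ] [179.6 159. ] 87.6
outline [ 0.5117 -0.1467] [237.4 217.5] 87.5
```

View pics/crop7.png

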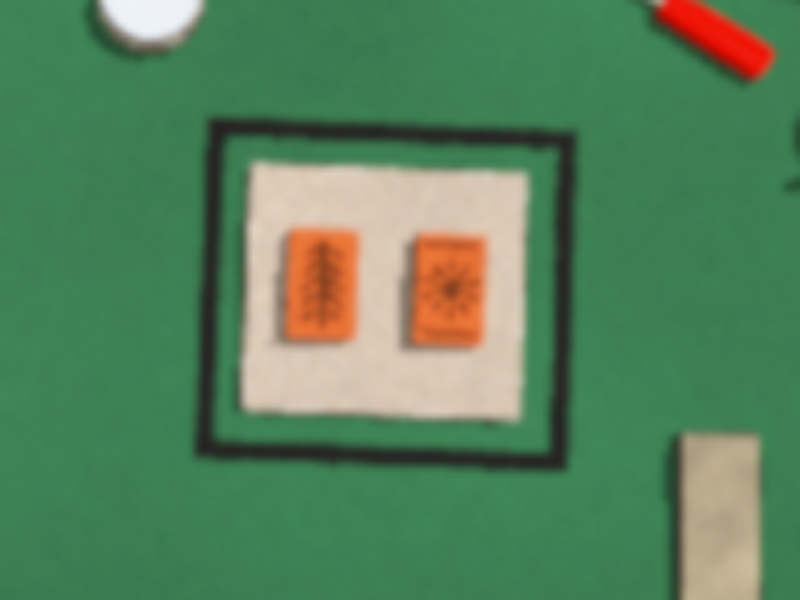

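The board lies wholly inside the outline, square to within 0.1° and 4 mm off centre. Both blocks are on it face up and the arm is clear.

```bash
python3 -c "
from workcell import robot
print(robot.job_done())"
```

```text
the job is handed in; nothing more can be done
None
```

The job is handed in: only two blocks were on the table, and both lie carved face up on the board (one turned over), which sits squared up inside the tape outline, about 4 mm off centre.

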